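# Pin the earth terminal and start its clamp screw

### The job

Take the test pin out of its parking stand and push it fully home in the round opening of the metal terminal block. Then start the clamp screw in the same block without crossing its thread: turn it backward (anticlockwise from above) until it drops into the thread, let it sink, then turn it forward (clockwise) one full turn counted from where it dropped. Finish while still gripping the screw's knob, and leave the pin seated and the things around undisturbed.

Things in the scene. Friction and masses are not known exactly. Their poses are not given: they have to be found in the camera images.
- pin_mid (a point): test pin, upright, 76 mm tall, 40 to 65 g; point on its axis half-way up, 38 mm above the tip; z up along the pin. From the tip up: brass rod 7 mm across, 30 mm long, chamfered tip; steel collar 19 mm across, 4 mm thick; white round handle 16 mm across, 42 mm tall (grip here; its middle is 17 mm above this point)
- pin_stand: fixed grey stand, 56 mm square, 40 mm high, origin at the centre of its underside; the pin is parked in the 10 mm hole in its top, collar resting on the top, and must rise 31 mm to be free
- terminal_mouth (a point): centre of the mouth of the pin's opening, in the top face of the metal terminal block. Vertical hole 9 mm across, 32 mm deep; with the pin fully home its collar rests on the block and pin_mid is 8 mm above this point. Axes are the block's: the screw's axis is 62 mm away along -y
- terminal: fixed metal terminal block, 64 (x) x 124 (y) x 45 mm high on a black foot, origin at the centre of its underside; the pin's opening is 31 mm from the origin along +y, the clamp screw 31 mm along -y, running into a steel boss 29 mm across whose top is 58 mm above the worktop
- screw_grip (a point): centre of the knurled round steel knob of the captive clamp screw, on its vertical axis; knob 31 mm across, 26 mm tall (13 mm above and below this point), may be gripped at any yaw; x points along the raised rib on its top. It is 93 mm above the worktop when joint screw_travel reads 0
- screw (a joint): turn of the clamp screw, rad, growing clockwise from above (forward); 0 = start of the boss's thread. Starts at 0.7 to 2.1, resting on top of the first thread. Turned back it climbs, and near -0.25 drops 6 mm by its weight if the grip is loosened; then forward it goes in 6 mm a turn. Forward without the drop it crosses and binds near 3.2. Stops at -4.5 and 8.6; stays where left (0.02 N m)
- screw_travel (a joint): how far the screw has gone down along its axis, m, growing downward; resting on the first thread it reads 0.006 x (screw / 6.28), after the drop 0.006 x (1 + screw / 6.28). About 1.5 mm of axial play in the thread. The screw is captive and cannot be lifted out
- timer: bystander: small white bench timer lying flat, 56 x 62 x 18 mm, origin at the centre of its underside
- beaker_2: bystander: small clear beaker, 55 mm across, 69 mm tall, origin at the centre of its underside
- petri_dish_0: bystander: flat round dish, 69 mm across, 15 mm tall, origin at the centre of its underside
- tape_roll: bystander: roll of tape lying flat, 92 mm across, 48 mm tall, origin at the centre of its underside

How it is judged:
On the way, in this order (a step that is already met when the one before it is completed fails the run):
1. the pin is fully home in the opening of the terminal block and let go (z of pin_mid in the frame of terminal_mouth below 0.0105 m and horizontal distance between pin_mid and terminal_mouth below 0.004 m and angle between pin_mid's own z axis and vertical below 0.08 rad and contact force between the fingers and anything else below 0.3 N), for 0.2 s.
2. the screw has been turned back past the thread start and has dropped into the thread (value of joint screw below 0.2 rad and value of joint screw_travel above 0.0025 m), for 0.1 s.
At the end, for the whole second after the job is handed in: Fingers grip the knob (over 1.5 N); the screw is still, in the thread (travel over 9.3 mm), one turn from the thread start (5.08 to 7.28 rad); the pin, untouched, is fully home (within 2.5 mm of its seat, 4 mm of the axis, upright within 0.08 rad) (value of joint screw between 5.08 and 7.28 rad and value of joint screw_travel above 0.0093 m and velocity of joint screw between -0.1 and 0.1 rad/s and contact force between the fingers and screw above 1.5 N and z of pin_mid in the frame of terminal_mouth below 0.0105 m and horizontal distance between pin_mid and terminal_mouth below 0.004 m and angle between pin_mid's own z axis and vertical below 0.08 rad and contact force between the fingers and pin below 0.3 N); the arm keeps its last pose, push and grip.
It fails at once if the screw is forced forward with its thread crossed (past 2.9 rad without having dropped) (value of joint screw above 2.9 rad and value of joint screw_travel below 0.005 m).
It fails at once if a bystander (timer, beaker, dish, tape roll) is pushed more than 3 cm (distance of any of timer, beaker_2, petri_dish_0, tape_roll from where it was at the start of the episode above 0.03 m).
It also fails if it takes over 70 s, if anything falls off the work surface, if the arm or the gripper's body presses on something with over 40 N, if the wrist force passes 120 N, or if a joint passes its speed limit or range.

### The arm

A 6-joint arm with a two-finger parallel gripper is mounted at the origin on a cart in front of the work surface, level with it; the furniture and walls round the work are solid. World frame = base frame: x ahead of the robot, y to its left, z up, the work surface at z = 0. Lengths are in m, angles in rad, forces in N, time in s.
With the tool pointing down it reaches from about 0.375 to 0.975 m from the base axis. Payload 3.8 kg.
Tool frame: the origin (TCP) lies at the very end of the fingers, on their centre line; the grasp point (between the pads) lies 19 mm behind it; z points along the fingers, y is the direction in which the jaws open and shut (so a half turn about z gives the same grasp; the last joint's range is limited). The gripper opens to 85 mm and grips with 20 to 120 N. Pads are 22 mm wide; open, the fingers measure 114 mm over their backs; the gripper's body (76 mm by 85 mm) begins 54 mm behind the grasp point. The pads swing forward as they close: fully open they stand 13 mm farther back than shut.
Start: joints at [1.068, 0.264, 1.604, -0, 1.274, -0.037], TCP at [0.303, 0.603, 0.231] pointing down, gripper open.
Joint ranges: [-2.63, 2.63], [-0.94, 2.18], [0.31, 2.57], [-1.31, 4.45], [0, 2.66], [-2.55, 2.55]. Speed limits (rad/s): [2.57, 2.57, 3.14, 3.14, 3.14, 3.14].

### API

Orientations are given as a rotation vector (axis times angle).
In Python, from workcell import read_state, read_camera, camera_info, finish_job gives the robot as it stands. The module is installed in compiled form; this text tells all that it offers.
- The arm moves only by the tool play_rows, never from a script. Its argument "motion" is a list of rows, each a list of 5 numbers: the shift along the tool's x, y, z in units of 1000 mm (1.0 is 1000 mm), then the turn about the tool's z in units of 2 pi rad (1.0 is 2 pi rad), then the finger opening in mm, from 0 to 85.4. A call has 1 to 5 rows; each row shifts and turns the commanded pose from where the row before left it, along the tool's axes as they then stand; what a row does not reach is not made up. A row lasts 1/8 s, in which the tool goes at most 62.5 mm and 10.7 degrees, less where a joint would pass 70% of its speed; a pose out of reach is approached as far as the arm can. A call with a number of a shift or a turn outside -1 to 1 is refused whole. A call with a gripper value outside its range is refused whole. The fingers move at their own pace and stop on an object; "squeeze" is the grip in N (left out, the last holds). Time passes only in rows, so rows that do not move let the fingers close. It gives the time, the measured TCP pose, the force and the opening at its end, in the units of the state.
- read_state(): the state, without advancing time (a new reading comes with each control period).
- read_camera(name): name is "scene" or "side" or "wrist"; returns the picture (420x560x3 uint8, red, green, blue); there is no depth.
- camera_info(name): a dict with "intrinsics" (3x3 intrinsics, pixels), "pose" (4x4, takes a point from camera to world coordinates). Camera axes: x right, y down, z forward; pixel columns grow to the right and rows downward; lengths in m; the calibration is good to about 2 mm. The wrist camera is an equidistant fisheye: a pixel r from the principal point sees the ray r / f radians off the axis. A picture is of the moment at which its call begins: read the wrist's pose just before it. camera_info takes no time and is no camera call; for the wrist camera it gives the pose at the moment of the call.
- finish_job(): hands the job in, once; it reports no verdict.
The state is a dict: "time": time; "q": joint angles; "joint_vel": joint speeds; "joint_torque": joint torques, N m; "tool_pos": TCP position; "tcp_rot": TCP orientation; "wrist_force": force on the tool from outside, world axes, zero at the start; "torque": the same for the moment, N m; "width": opening from 0.0 (shut) to 1.0 (fully open).
Only numpy, scipy, OpenCV 4.12 (cv2) and the standard library are available. Lean on these libraries where they do the work, as an engineer would, in place of code of your own. Each camera call takes 0.05 s, during which the arm holds its last target. There are 200 camera calls.

## Working session

There is one attempt and no reset: what is moved stays moved. The work goes in short steps, Python scripts to look and compute and a tool call to move; the robot and the scene stay as the last step left them, time stands still between calls to the robot, and variables do not carry over. Pictures are saved under pics/ and viewed, about 8 in all and at most 12, crops included, and the job is handed in when it is done.

Besides the shell and the picture viewer there is one more tool, called after "Call:" as name(argument=value, ...) on one line, values as JSON. play_rows: Moves the arm, as the interface text tells. Shifts and turns lie within -1 to 1; 1 stands for 1000 mm of shift or 2 pi rad of turn. Its arguments: {"type":"object","properties":{"motion":{"type":"array","items":{"type":"array","items":{"type":"number"}}},"squeeze":{"type":"number"}},"required":["motion"]}

```bash
mkdir -p pics; python3 - <<'E'
from workcell import *
import cv2,numpy as np
s=read_state();print({k:np.round(v,3).tolist() for k,v in s.items()})
for n in ("scene","side","wrist"):
    i=camera_info(n);print(n,np.round(i["intrinsics"],1).tolist(),np.round(i["pose"],3).tolist())
    cv2.imwrite(f"pics/{n}0.png",read_camera(n)[:,:,::-1])
E
```

```text
{'time': 0.0, 'q': [1.068, 0.265, 1.605, 0.0, 1.274, -0.037], 'joint_vel': [0.0, 0.001, -0.0, 0.0, -0.0, -0.0], 'joint_torque': [-0.0, -51.511, -36.732, 0.0, 0.013, -0.0], 'tool_pos': [0.303, 0.602, 0.23], 'tcp_rot': [-0.725, -3.056, 0.004], 'wrist_force': [-0.072, -0.281, 0.26], 'torque': [0.001, 0.018, -0.012], 'width': 0.999}
scene [[526.1, 0.0, 278.5], [0.0, 526.1, 212.7], [0.0, 0.0, 1.0]] [[-0.787, -0.27, 0.554, -0.116], [-0.616, 0.321, -0.719, 0.937], [0.016, -0.908, -0.419, 0.637], [0.0, 0.0, 0.0, 1.0]]
side [[407.5, 0.0, 287.1], [0.0, 407.5, 213.4], [0.0, 0.0, 1.0]] [[-1.0, -0.017, -0.013, 0.613], [0.001, 0.542, -0.84, 0.798], [0.021, -0.84, -0.542, 0.588], [0.0, 0.0, 0.0, 1.0]]
wrist [[325.2, 0.0, 271.8], [0.0, 325.2, 209.7], [0.0, 0.0, 1.0]] [[0.45, 0.852, 0.266, 0.234], [0.893, -0.428, -0.137, 0.637], [-0.003, 0.3, -0.954, 0.373], [0.0, 0.0, 0.0, 1.0]]
```

View pics/scene0.png

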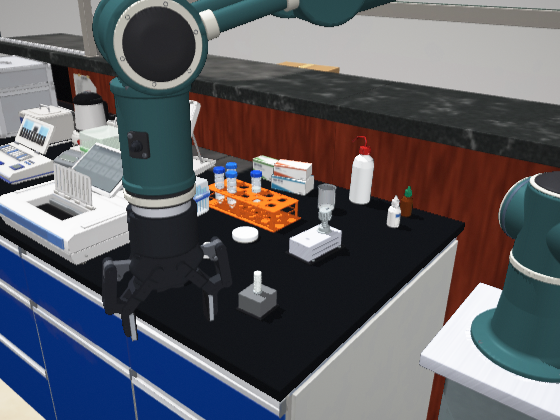

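View pics/side0.png

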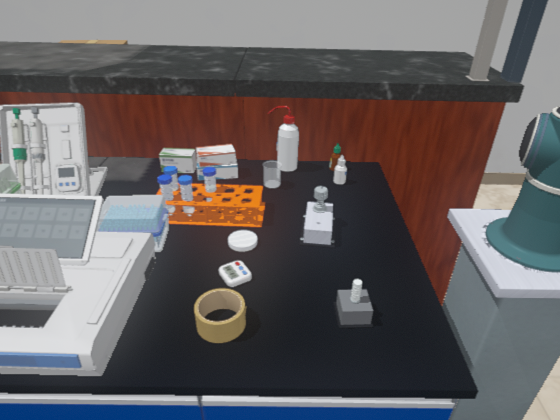

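The scene view shows the pin in its stand at about (258,290) and the terminal block at (316,240), with its knob at (325,213). In the side view they are the stand at (355,305), the pin top at (357,282), the block at (319,225) and the knob at (321,192). The beaker is near (271,175), the dish (243,240), the timer (235,273) and the tape (220,315).

```bash
cat > h.py <<'E'
from workcell import *
import cv2,numpy as np
def ray(n,uv,info=None):
    i=info or camera_info(n);K=np.array(i["intrinsics"]);T=np.array(i["pose"])
    d=np.array([(uv[0]-K[0,2])/K[0,0],(uv[1]-K[1,2])/K[1,1],1.])
    if n=="wrist":
        r=np.hypot(d[0],d[1])+1e-9; d=np.array([d[0]/r*np.sin(r),d[1]/r*np.sin(r),np.cos(r)])
    return T[:3,3],T[:3,:3]@d
def plane(n,uv,z,info=None):
    o,d=ray(n,uv,info);return o+d*(z-o[2])/d[2]
def tri(a,b):
    (o,d),(p,e)=a,b
    t=np.linalg.lstsq(np.c_[d,-e],p-o,rcond=None)[0];x=o+d*t[0];y=p+e*t[1];return (x+y)/2,np.linalg.norm(x-y)
def proj(n,P,info=None):
    i=info or camera_info(n);K=np.array(i["intrinsics"]);T=np.array(i["pose"])
    c=T[:3,:3].T@(np.array(P)-T[:3,3])
    if n=="wrist":
        r=np.hypot(c[0],c[1])+1e-9;c=np.array([c[0]/r,c[1]/r])*np.arctan2(r,c[2])
        return K[0,0]*c[0]+K[0,2],K[1,1]*c[1]+K[1,2]
    return K[0,0]*c[0]/c[2]+K[0,2],K[1,1]*c[1]/c[2]+K[1,2]
def st():
    s=read_state();print({k:np.round(s[k],4).tolist() for k in("time","tool_pos","tcp_rot","wrist_force","width")});return s
E
python3 - <<'E'
from h import *
for n,uv,z,l in [("side",(357,283),.086,"pin top"),("scene",(258,274),.086,"pin top"),("side",(321,190),.106,"knob top"),("scene",(325,208),.106,"knob top"),("side",(319,225),.045,"blk"),
 ("side",(271,187),0,"beaker"),("side",(243,245),0,"dish"),("side",(235,278),0,"timer"),("side",(220,328),0,"tape")]:
    print(l,n,np.round(plane(n,uv,z),3))
a=cv2.imread("pics/side0.png")[170:330,290:390];b=cv2.imread("pics/scene0.png")[190:320,230:350]
a=cv2.resize(a,(370,592),interpolation=cv2.INTER_CUBIC);b=cv2.resize(b,(430,466),interpolation=cv2.INTER_CUBIC)
o=np.zeros((592,800,3),np.uint8);o[:,:370]=a;o[:466,370:]=b;cv2.imwrite("pics/crop.png",o)
E
```

```text
pin top side [0.476 0.249 0.086]
pin top scene [0.465 0.248 0.086]
knob top side [ 0.52  -0.054  0.106]
knob top scene [ 0.516 -0.07   0.106]
blk side [0.525 0.006 0.045]
beaker side [ 0.647 -0.255  0.   ]
dish side [0.704 0.029 0.   ]
timer side [0.711 0.145 0.   ]
tape side [0.724 0.281 0.   ]
```

View pics/crop.png

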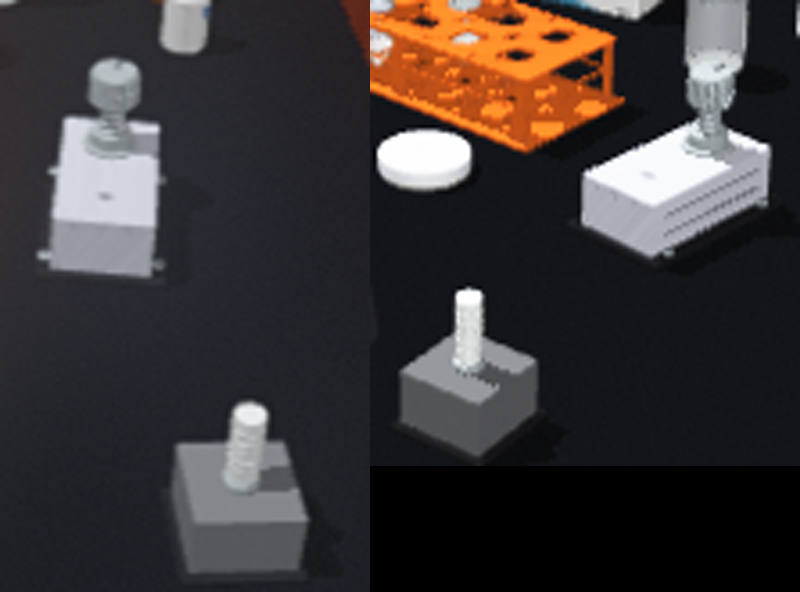

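View pics/wrist0.png

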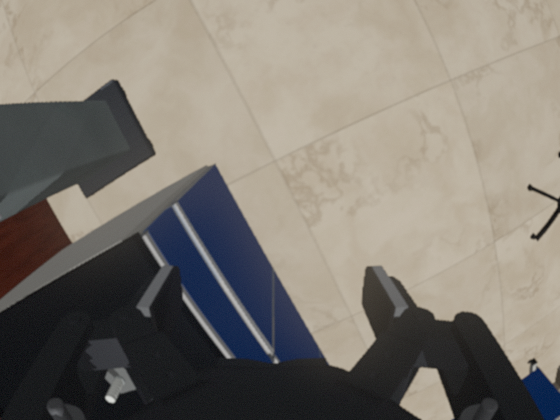

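Crop pixels map back to: side hole (318.6,223), knob top (321.1,188.9), pin top (357.6,280.8); scene hole (307.6,238.8), knob top (326.6,207.3), pin top (257.6,272.3). The wrist view mostly shows the floor, with the stand and pin at lower left, near (115,380).

```bash
python3 - <<'E'
from h import *
R=ray
for l,a,b in [("hole",(318.6,223),(307.6,238.8)),("knobtop",(321.1,188.9),(326.6,207.3)),("pintop",(357.6,280.8),(257.6,272.3))]:
    print(l,np.round(tri(R("side",a),R("scene",b))[0],4),tri(R("side",a),R("scene",b))[1])
from scipy.spatial.transform import Rotation as Ro
s=read_state();M=Ro.from_rotvec(s["tcp_rot"]).as_matrix();print(np.round(M,3))
print("tcp px",proj("wrist",s["tool_pos"]),np.round(M.T@(np.array(camera_info("wrist")["pose"])[:3,3]-s["tool_pos"]),3))
E
```

```text
hole [ 0.5248 -0.0118  0.0399] 0.0015731826965971172
knobtop [ 0.5179 -0.0778  0.1004] 0.00801710715508524
pintop [0.4728 0.2391 0.0827] 0.00014126621191378396
[[-0.893  0.449 -0.001]
 [ 0.449  0.893 -0.002]
 [ 0.    -0.002 -1.   ]]
tcp px (np.float64(272.94617789111516), np.float64(271.61793942110654)) [ 0.077 -0.    -0.143]
```

Call:
play_rows(motion=[[-0.0393,-0.0309,0,0,85],[-0.0393,-0.0309,0,0,85],[-0.0393,-0.0309,0,0,85],[-0.0393,-0.0309,0,0,85]], squeeze=40)

```text
time: 0.65
tool_pos: [0.3884, 0.4204, 0.2309]
tcp_rot: [-0.724, -3.057, 0.001]
wrist_force: [1.6, 0.3, -0.6]
width: 0.999
```

Call:
play_rows(motion=[[-0.0393,-0.0309,0,0,85],[-0.0393,-0.0309,0,0,85],[-0.0393,-0.0309,0,0,85],[-0.0393,-0.0309,0,0,85]])

```text
time: 1.15
tool_pos: [0.4733, 0.2394, 0.2311]
tcp_rot: [-0.725, -3.057, 0.0]
wrist_force: [-0.6, 0.4, -0.3]
width: 0.999
```

Call:
play_rows(motion=[[0,0,0,0.0293,60],[0,0,0,0.0293,60],[0,0,0,0.0293,60]])

```text
time: 1.52
tool_pos: [0.4729, 0.2405, 0.2309]
tcp_rot: [-1.54, -2.738, 0.001]
wrist_force: [0.0, -0.5, -0.1]
width: 0.702
```

Call:
play_rows(motion=[[0,0,0,0.0293,60],[0,0,0,0.0293,60],[0,0,0,0.0293,60],[0,0,0,0,60],[0,0,0,0,60]])

```text
time: 2.15
tool_pos: [0.4729, 0.2409, 0.2311]
tcp_rot: [-2.218, -2.225, 0.0]
wrist_force: [-0.7, 0.5, 0.5]
width: 0.703
```

```bash
python3 - <<'E'
from h import *
from scipy.spatial.transform import Rotation as Ro
s=st();print(np.round(Ro.from_rotvec(s["tcp_rot"]).as_matrix(),3))
i=camera_info("wrist");im=read_camera("wrist")[:,:,::-1];cv2.imwrite("pics/w1.png",im)
for P in [(.473,.241,.086),(.473,.241,.04),(.525,-.011,.045)]: print(proj("wrist",P,i))
np.savez("pics/w1.npz",K=i["intrinsics"],P=i["pose"])
E
```

```text
{'time': 2.15, 'tool_pos': [0.4729, 0.2409, 0.2311], 'tcp_rot': [-2.2175, -2.2252, 0.0005], 'wrist_force': [-0.7154, 0.4819, 0.4854], 'width': 0.7033}
[[-0.003  1.    -0.   ]
 [ 1.     0.003 -0.   ]
 [-0.    -0.    -1.   ]]
(np.float64(272.7247941416656), np.float64(194.76197715771423))
(np.float64(272.6262678442458), np.float64(183.55005040016036))
(np.float64(309.59774507306884), np.float64(364.99937943636894))
```

View pics/w1.png

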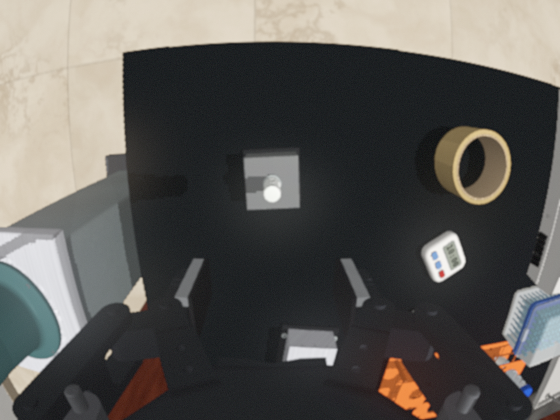

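The wrist view shows the pin top at about (272,194) in the middle of the stand, which matches the prediction. The tape, timer and block are clear of the fingers.

```bash
python3 - <<'E'
from h import *
im=cv2.imread("pics/w1.png");f=np.load("pics/w1.npz");i=dict(intrinsics=f["K"],pose=f["P"])
g=im.min(2);g2=np.zeros_like(g);g2[165:215,250:295]=g[165:215,250:295]
for th in (170,200,225):
    c=max(cv2.findContours((g2>th).astype(np.uint8),0,1)[0],key=cv2.contourArea)
    print(th,cv2.boundingRect(c),cv2.fitEllipse(c))
p=im[150:211,244:301];print(g[180:206,272].tolist());print(g[194,258:288].tolist())
x,y,w,h=cv2.boundingRect(c);r=0.5*16e-3
# top disc radius in px from projection
a=np.array(proj("wrist",(.473,.249,.086),i));b=np.array(proj("wrist",(.473,.233,.086),i));print("disc dia px",np.linalg.norm(a-b))
for uv in [(272,194),(272,195),(272,193)]: print(plane("wrist",uv,.086,i))
E
```

```text
170 (263, 175, 19, 28) ((272.55084228515625, 190.2595672607422), (17.08856773376465, 27.030424118041992), 12.564325332641602)
200 (264, 182, 17, 20) ((272.48138427734375, 192.57505798339844), (15.090478897094727, 19.76237678527832), 38.618682861328125)
225 (265, 186, 15, 15) ((271.9457092285156, 193.35906982421875), (13.89499282836914, 14.494193077087402), 79.80278778076172)
[170, 168, 180, 179, 166, 188, 227, 244, 246, 245, 244, 244, 243, 243, 243, 242, 242, 241, 241, 241, 239, 224, 189, 157, 148, 150]
[150, 149, 150, 149, 155, 184, 220, 238, 241, 242, 242, 241, 242, 242, 243, 243, 243, 243, 244, 245, 246, 239, 211, 171, 149, 148, 150, 151, 150, 150]
disc dia px 16.886339131540204
[0.47233454 0.24171951 0.086     ]
[0.47233723 0.24077257 0.086     ]
[0.47233186 0.24266492 0.086     ]
```

Call:
play_rows(motion=[[0.001,-0.0006,0.045,0,60],[0,0,0.045,0,60],[0,0,0.045,0,60],[0,0,0.03,0,60],[0,0,0.017,0,50]])

```text
time: 2.82
tool_pos: [0.4713, 0.2415, 0.0474]
tcp_rot: [-2.219, -2.223, 0.004]
wrist_force: [0.5, 0.3, 0.2]
width: 0.585
```

Call:
play_rows(motion=[[0,0,0,0,0],[0,0,0,0,0],[0,0,0,0,0],[0,0,0,0,0],[0,0,0,0,0]])

```text
time: 3.45
tool_pos: [0.4735, 0.2425, 0.0506]
tcp_rot: [2.22, 2.221, 0.004]
wrist_force: [1.0, 0.1, 5.0]
width: 0.178
```

Call:
play_rows(motion=[[0,0,0,0,0],[0,0,0,0,0],[0,0,-0.005,0,0],[0,0,-0.02,0,0],[0,0,-0.02,0,0]])

```text
time: 4.08
tool_pos: [0.4718, 0.2417, 0.0942]
tcp_rot: [-2.221, -2.221, 0.002]
wrist_force: [0.5, -0.1, -0.2]
width: 0.173
```

Call:
play_rows(motion=[[0,0,-0.04,0,0],[-0.04,0.009,-0.016,0,0],[-0.043,0.009,0,0,0],[-0.043,0.009,0,0,0],[-0.043,0.009,0,0,0]])

```text
time: 4.7
tool_pos: [0.5082, 0.0717, 0.1502]
tcp_rot: [-2.22, -2.222, 0.0]
wrist_force: [-0.6, -0.6, -0.6]
width: 0.177
```

Call:
play_rows(motion=[[-0.043,0.009,0,0,0],[-0.041,0.008,0,0,0],[0,0,0,0,0],[0,0,0,0,0],[0,0,0,0,0]])

```text
time: 5.32
tool_pos: [0.5251, -0.01, 0.1501]
tcp_rot: [-2.219, -2.223, 0.0]
wrist_force: [-0.9, 0.0, -0.8]
width: 0.176
```

```bash
python3 - <<'E'
from h import *
s=st();i=camera_info("wrist");im=read_camera("wrist")[:,:,::-1];cv2.imwrite("pics/w2.png",im)
np.savez("pics/w2.npz",K=i["intrinsics"],P=i["pose"])
t=s["tool_pos"]
for P in [(.5248,-.011,.045),(.518,-.073,.106),(t[0],t[1],t[2]-.039),(t[0],t[1],t[2]-.009)]: print(np.round(proj("wrist",P,i),1))
cv2.imwrite("pics/w2c.png",cv2.resize(im[150:350,180:380],(600,600),interpolation=cv2.INTER_CUBIC))
E
```

```text
{'time': 5.325, 'tool_pos': [0.5251, -0.01, 0.1501], 'tcp_rot': [-2.2193, -2.2227, 0.0003], 'wrist_force': [-0.9307, 0.0311, -0.7637], 'width': 0.1758}
[272.4 209. ]
[262.6 319. ]
[273.  239.9]
[273.1 262.2]
```

View pics/w2c.png

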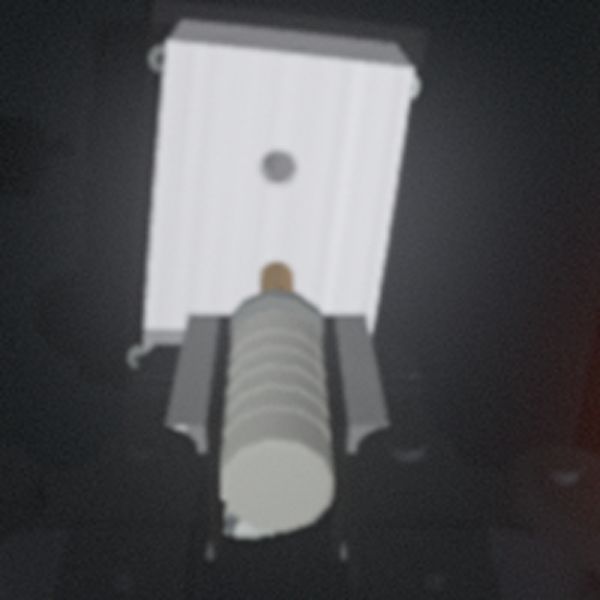

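The crop shows the hole at full-image (272.7,205.3) on the block and the brass tip at about (272.3,239). The pin hangs straight in the pads.

```bash
python3 - <<'E'
from h import *
im=cv2.imread("pics/w2.png");f=np.load("pics/w2.npz");i=dict(intrinsics=f["K"],pose=f["P"])
g=cv2.cvtColor(im,6);m=np.zeros_like(g);m[192:218,258:288]=(g[192:218,258:288]<175)
c=max(cv2.findContours(m,0,1)[0],key=cv2.contourArea);M=cv2.moments(c);u=(M["m10"]/M["m00"],M["m01"]/M["m00"])
print(cv2.boundingRect(c),u,plane("wrist",u,.045,i))
b=im.astype(int);m=((b[:,:,2]-b[:,:,0])>25).astype(np.uint8);m[:230]=0;m[255:]=0;m[:,:255]=0;m[:,290:]=0
ys,xs=np.nonzero(m);print("brass",xs.min(),xs.max(),ys.min(),ys.max(),xs.mean())
for dz in (-.039,):
  for dx,dy in ((0,0),(.0035,0),(-.0035,0),(0,-.0035)): print(np.round(proj("wrist",(.5251+dx,-.01+dy,.1501+dz),i),1))
E
```

```text
(267, 201, 11, 10) (272.17225950782995, 205.26398210290827) [ 0.52465111 -0.00791055  0.045     ]
brass 268 276 238 246 272.07462686567163
[272.9 240. ]
[278.7 240. ]
[267.2 240. ]
[272.9 245.2]
```

Call:
play_rows(motion=[[0.002,0,0.02,0,0],[0,0,0.025,0,0],[0,0,0.013,0,0],[0,0,0,0,0],[0,0,0,0,0]])

```text
time: 6.0
tool_pos: [0.5263, -0.0088, 0.0931]
tcp_rot: [2.22, 2.222, 0.001]
wrist_force: [0.9, 0.0, 0.6]
width: 0.173
```

```bash
python3 - <<'E'
from h import *
s=st();i=camera_info("wrist");im=read_camera("wrist")[:,:,::-1];cv2.imwrite("pics/w3.png",im)
np.savez("pics/w3.npz",K=i["intrinsics"],P=i["pose"])
t=s["tool_pos"];print(np.round(proj("wrist",(t[0],t[1],t[2]-.039),i),1),np.round(proj("wrist",(.5247,-.0079,.045),i),1))
a=cv2.resize(im[190:265,235:310],(600,600),interpolation=cv2.INTER_CUBIC)
cv2.imwrite("pics/w3c.png",a)
E
```

```text
{'time': 6.0, 'tool_pos': [0.5263, -0.0088, 0.0931], 'tcp_rot': [2.2199, 2.2216, 0.0014], 'wrist_force': [0.8672, 0.0495, 0.5775], 'width': 0.1733}
[272.8 239.9] [270.3 233. ]
```

View pics/w3c.png

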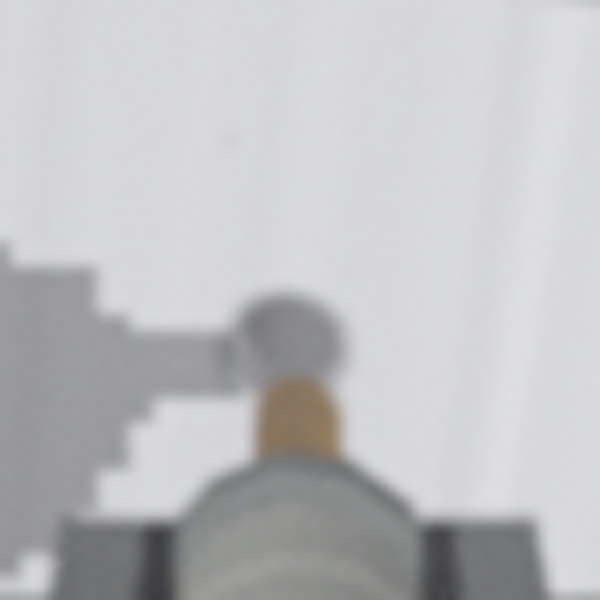

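The 8x crop shows the hole centred at about (271.4,233.1) and the tip at about (272.2,241). That puts the tip roughly 0.5 mm too far in +x and about 1.5 mm short in +y.

Call:
play_rows(motion=[[0.0015,-0.0005,0.004,0,0],[0,0,0.004,0,0],[0,0,0.004,0,0],[0,0,0.002,0,0],[0,0,0,0,0]])

```text
time: 6.68
tool_pos: [0.5248, -0.0075, 0.0779]
tcp_rot: [-2.221, -2.222, 0.001]
wrist_force: [0.0, -0.8, 0.3]
width: 0.171
```

Call:
play_rows(motion=[[0,0,0.006,0,0],[0,0,0.006,0,0],[0,0,0.006,0,0],[0,0,0.004,0,0],[0,0,0,0,0]])

```text
time: 7.3
tool_pos: [0.525, -0.0075, 0.056]
tcp_rot: [-2.221, -2.222, 0.0]
wrist_force: [-0.2, -0.5, -0.4]
width: 0.173
```

Call:
play_rows(motion=[[0,0,0.002,0,0],[0,0,0.001,0,0],[0,0,0,0,0]])

```text
time: 7.68
tool_pos: [0.5254, -0.0075, 0.0555]
tcp_rot: [2.221, 2.222, 0.0]
wrist_force: [-6.2, 0.7, 14.8]
width: 0.174
```

Call:
play_rows(motion=[[0,0,0,0,0],[0,0,0,0,45],[0,0,0,0,45],[0,0,0,0,45],[0,0,0,0,45]])

```text
time: 8.3
tool_pos: [0.5249, -0.0075, 0.053]
tcp_rot: [-2.221, -2.222, 0.0]
wrist_force: [0.2, 0.0, 0.4]
width: 0.526
```

Call:
play_rows(motion=[[0,0,0,0,45],[0,0,-0.02,0,45],[0,0,-0.04,0,45],[0.015,0,-0.05,0,45],[0,0,0,0,45]])

```text
time: 8.93
tool_pos: [0.5289, 0.008, 0.1685]
tcp_rot: [2.215, 2.218, 0.011]
wrist_force: [-0.2, -0.6, 0.5]
width: 0.529
```

```bash
python3 - <<'E'
from h import *
s=st();i=camera_info("wrist");im=read_camera("wrist")[:,:,::-1];cv2.imwrite("pics/w4.png",im)
np.savez("pics/w4.npz",K=i["intrinsics"],P=i["pose"])
for P in [(.5248,-.0079,.045),(.5248,-.0079,.091),(.518,-.069,.106)]: print(np.round(proj("wrist",P,i),1))
w=cv2.resize(im[150:350,175:375],(480,480),interpolation=cv2.INTER_CUBIC)
sd=cv2.resize(read_camera("side")[165:265,285:351,::-1],(317,480),interpolation=cv2.INTER_CUBIC)
cv2.imwrite("pics/w4c.png",np.hstack([w,sd]))
E
```

```text
{'time': 8.925, 'tool_pos': [0.5289, 0.008, 0.1685], 'tcp_rot': [2.2151, 2.2177, 0.0111], 'wrist_force': [-0.1659, -0.5725, 0.5314], 'width': 0.529}
[266.4 219. ]
[266.1 239.6]
[257.7 319.2]
```

View pics/w4c.png

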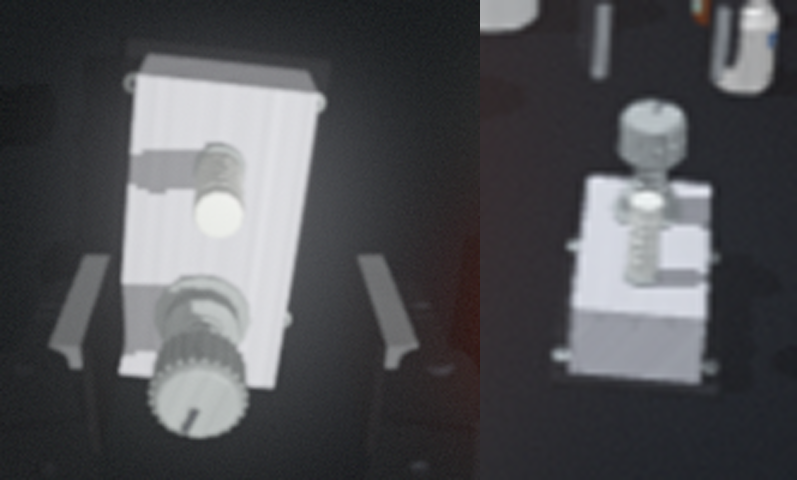

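Pin top is at (265.8,239.2) against (266.1,239.6) predicted for a seated pin, so it is home and upright. The knob top is at about (257.5,316.7).

Call:
play_rows(motion=[[-0.038,-0.0035,0,0,52],[-0.038,-0.0035,0,0,52],[0,0,0,0.022,52],[0,0,0,0.022,52],[0,0,0,0.02,52]])

```text
time: 9.65
tool_pos: [0.5163, -0.0687, 0.1608]
tcp_rot: [-2.622, -1.725, 0.005]
wrist_force: [-0.0, -0.4, 0.2]
width: 0.61
```

Call:
play_rows(motion=[[0,0,0,0,52],[0,0,0,0,52]])

```text
time: 9.9
tool_pos: [0.5172, -0.0684, 0.162]
tcp_rot: [-2.617, -1.735, 0.003]
wrist_force: [0.5, -0.6, -0.8]
width: 0.607
```

```bash
cat > knob.py <<'E'
from h import *
import sys
s=st();i=camera_info("wrist");im=read_camera("wrist")[:,:,::-1];n=sys.argv[1]
cv2.imwrite(f"pics/{n}.png",im);np.savez(f"pics/{n}.npz",K=i["intrinsics"],P=i["pose"])
print("q",np.round(s["q"],3))
t=s["tool_pos"]
for z in (.106,.1,.045): print(z,np.round(proj("wrist",(t[0],t[1],z),i),1))
E
python3 knob.py w5; python3 - <<'E'
import cv2
im=cv2.imread("pics/w5.png");cv2.imwrite("pics/w5c.png",cv2.resize(im[160:320,190:350],(560,560),interpolation=2))
E
```

```text
{'time': 9.9, 'tool_pos': [0.5172, -0.0684, 0.162], 'tcp_rot': [-2.617, -1.7353, 0.0026], 'wrist_force': [0.4824, -0.6178, -0.8012], 'width': 0.6071}
q [-0.179  0.031  2.002 -0.     1.111  0.221]
0.106 [272.8 229.5]
0.1 [272.7 226.3]
0.045 [272.7 203.2]
```

View pics/w5c.png

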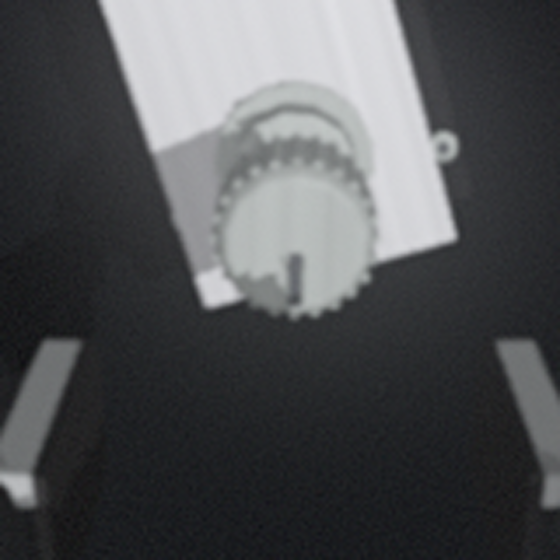

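The knob top is at about (274.6,228.6), 1 mm off the tool axis along +y. Its rib points down in the image.

Call:
play_rows(motion=[[0,0.001,0.03,0,50],[0,0,0.03,0,50],[0,0,0.02,0,50],[0,0,0.01,0,50],[0,0,0,0,50]])

```text
time: 10.58
tool_pos: [0.5185, -0.0687, 0.0727]
tcp_rot: [-2.619, -1.734, 0.002]
wrist_force: [-0.4, 0.6, 0.6]
width: 0.584
```

Call:
play_rows(motion=[[0,0,0,0,38],[0,0,0,0,38]])

```text
time: 10.82
tool_pos: [0.5199, -0.069, 0.0744]
tcp_rot: [2.619, 1.733, 0.002]
wrist_force: [1.3, 0.5, 0.5]
width: 0.444
```

```bash
python3 knob.py w6
```

```text
{'time': 10.825, 'tool_pos': [0.5199, -0.069, 0.0744], 'tcp_rot': [2.6186, 1.7331, 0.0023], 'wrist_force': [1.3184, 0.5149, 0.4621], 'width': 0.444}
q [-0.179  0.134  2.072 -0.     0.933  0.222]
0.106 [273.2 305.9]
0.1 [273.2 298. ]
0.045 [272.6 246. ]
```

Call:
play_rows(motion=[[0,0,0,0,0],[0,0,0,0,0],[0,0,0,0,0],[0,0,0,0,0]], squeeze=30)

```text
time: 11.38
tool_pos: [0.5191, -0.0687, 0.0737]
tcp_rot: [-2.62, -1.734, -0.0]
wrist_force: [-3.1, 1.8, 5.5]
width: 0.345
```

Call:
play_rows(motion=[[0,0,-0.0002,-0.026,0],[0,0,-0.0002,-0.026,0],[0,0,-0.0002,-0.026,0],[0,0,-0.0002,-0.026,0]])

```text
time: 11.88
tool_pos: [0.5183, -0.0688, 0.074]
tcp_rot: [-1.918, -2.487, 0.001]
wrist_force: [-4.9, 0.3, 4.9]
width: 0.347
```

Call:
play_rows(motion=[[0,0,-0.0002,-0.026,0],[0,0,-0.0001,-0.026,0],[0,0,0,-0.026,0],[0,0,0,0,0]])

```text
time: 12.38
tool_pos: [0.5183, -0.0689, 0.074]
tcp_rot: [-1.267, -2.873, 0.001]
wrist_force: [-2.7, -0.2, 2.6]
width: 0.346
```

Call:
play_rows(motion=[[0,0,0,0,38],[0,0,0,0,38],[0,0,0,0,38]])

```text
time: 12.75
tool_pos: [0.5194, -0.0689, 0.0744]
tcp_rot: [1.266, 2.875, 0.0]
wrist_force: [-0.7, -0.1, 0.1]
width: 0.448
```

```bash
python3 knob.py w7; python3 - <<'E'
import cv2,numpy as np
a=[cv2.imread(f"pics/{n}.png") for n in("w6","w7")]
cv2.imwrite("pics/w67.png",cv2.resize(np.hstack([x[230:360,210:340] for x in a]),(800,400),interpolation=2))
E
```

```text
{'time': 12.75, 'tool_pos': [0.5194, -0.0689, 0.0744], 'tcp_rot': [1.2658, 2.8746, 0.0002], 'wrist_force': [-0.6611, -0.1418, 0.1005], 'width': 0.4479}
q [-0.179  0.134  2.073 -0.     0.935 -0.921]
0.106 [273.5 307.4]
0.1 [273.5 299.5]
0.045 [273.1 247.1]
```

View pics/w67.png

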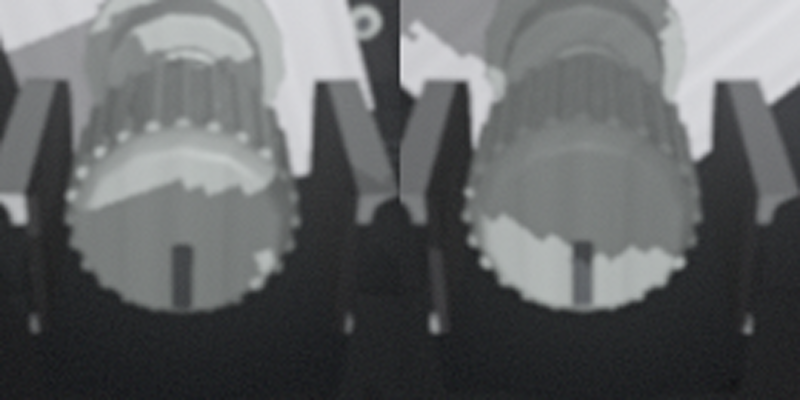

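The left half (before) and right half (after) show the knob bottom edge at the same row, about 310 in the crop. The rib is still aligned with the tool, so there has been no drop and no slip. I'll continue in steps and track that edge row by number.

Call:
play_rows(motion=[[0,0,0,0,0],[0,0,0,0,0],[0,0,0,0,0]])

```text
time: 13.18
tool_pos: [0.5186, -0.0692, 0.0744]
tcp_rot: [-1.265, -2.875, 0.001]
wrist_force: [-3.7, -2.6, 3.1]
width: 0.346
```

Call:
play_rows(motion=[[0,0,-0.0002,-0.024,0],[0,0,-0.0002,-0.024,0],[0,0,-0.0001,-0.024,0],[0,0,0,0,0]])

```text
time: 13.68
tool_pos: [0.5188, -0.0691, 0.0749]
tcp_rot: [-0.59, -3.085, 0.001]
wrist_force: [-2.1, -2.0, 2.6]
width: 0.351
```

Call:
play_rows(motion=[[0,0,0,0,38],[0,0,0,0,38],[0,0,0,0,38]])

```text
time: 14.05
tool_pos: [0.5193, -0.0686, 0.0749]
tcp_rot: [0.589, 3.085, 0.001]
wrist_force: [-0.1, -0.1, 0.2]
width: 0.446
```

```bash
cat >> knob.py <<'E'
def edge(n):
    g=cv2.cvtColor(cv2.imread(f"pics/{n}.png"),6);return [int(max(np.nonzero(g[270:370,c]>75)[0])+270) for c in (258,262,276,280)]
for m in ("w6","w7",n): print(m,edge(m))
E
python3 knob.py w8
```

```text
{'time': 14.05, 'tool_pos': [0.5193, -0.0686, 0.0749], 'tcp_rot': [0.589, 3.0853, 0.0006], 'wrist_force': [-0.0712, -0.1228, 0.2033], 'width': 0.4456}
q [-0.179  0.133  2.072  0.     0.936 -1.373]
0.106 [273.1 307.3]
0.1 [273.1 299.4]
0.045 [272.8 247.3]
w6 [329, 330, 330, 329]
w7 [329, 330, 330, 329]
w8 [329, 329, 329, 329]
```

Call:
play_rows(motion=[[0,0,0,0,0],[0,0,0,0,0],[0,0,0,0,0]])

```text
time: 14.48
tool_pos: [0.519, -0.0692, 0.075]
tcp_rot: [0.588, 3.086, -0.001]
wrist_force: [-1.5, -3.1, 2.4]
width: 0.347
```

Call:
play_rows(motion=[[0,0,-0.0002,-0.024,0],[0,0,-0.0002,-0.024,0],[0,0,-0.0001,-0.024,0],[0,0,0,0,0]])

```text
time: 14.98
tool_pos: [0.5188, -0.069, 0.0751]
tcp_rot: [0.116, -3.139, 0.0]
wrist_force: [-0.3, -3.5, -1.2]
width: 0.348
```

Call:
play_rows(motion=[[0,0,0,0,38],[0,0,0,0,38],[0,0,0,0,38]])

```text
time: 15.35
tool_pos: [0.5191, -0.0686, 0.0755]
tcp_rot: [-0.118, 3.139, 0.0]
wrist_force: [0.5, 0.3, 0.2]
width: 0.449
```

```bash
python3 knob.py w9
```

```text
{'time': 15.35, 'tool_pos': [0.5191, -0.0686, 0.0755], 'tcp_rot': [-0.1181, 3.1391, 0.0004], 'wrist_force': [0.5326, 0.3136, 0.1769], 'width': 0.4492}
q [-0.179  0.132  2.072  0.     0.937 -1.825]
0.106 [272.5 306.8]
0.1 [272.4 298.9]
0.045 [272.4 247.1]
w6 [329, 330, 330, 329]
w7 [329, 330, 330, 329]
w9 [320, 321, 321, 321]
```

It dropped: the edge moved from row 330 to row 321, about 6 mm. I'll lower to follow it, regrip, and turn forward 4.2 rad.

Call:
play_rows(motion=[[0,0,0.003,0,38],[0,0,0.003,0,38],[0,0,0,0,0],[0,0,0,0,0],[0,0,0,0,0]])

```text
time: 16.02
tool_pos: [0.5187, -0.0691, 0.0692]
tcp_rot: [0.119, -3.139, 0.001]
wrist_force: [-0.6, -2.5, 0.1]
width: 0.352
```

Call:
play_rows(motion=[[0,0,0.0002,0.0278,0],[0,0,0.0002,0.0278,0],[0,0,0.0001,0.0278,0],[0,0,0.0002,0.0278,0]])

```text
time: 16.52
tool_pos: [0.5187, -0.0693, 0.0686]
tcp_rot: [-0.971, -2.987, 0.001]
wrist_force: [-1.7, -3.1, -0.3]
width: 0.352
```

Call:
play_rows(motion=[[0,0,0.0002,0.0278,0],[0,0,0.0002,0.0278,0],[0,0,0.0001,0.0278,0],[0,0,0.0002,0.0278,0]])

```text
time: 17.02
tool_pos: [0.5186, -0.0693, 0.0678]
tcp_rot: [-1.935, -2.475, 0.002]
wrist_force: [-1.6, -3.5, 0.4]
width: 0.351
```

Call:
play_rows(motion=[[0,0,0.0002,0.0278,0],[0,0,0.0002,0.0278,0],[0,0,0.0001,0.0278,0],[0,0,0.0002,0.0278,0]])

```text
time: 17.52
tool_pos: [0.5186, -0.0694, 0.0672]
tcp_rot: [2.665, 1.663, -0.002]
wrist_force: [-1.5, -3.2, -0.4]
width: 0.347
```

Call:
play_rows(motion=[[0,0,0.0002,0.0278,0],[0,0,0.0002,0.0278,0],[0,0,0.0001,0.0278,0],[0,0,0.0002,0.0278,0]])

```text
time: 18.02
tool_pos: [0.5184, -0.0694, 0.0664]
tcp_rot: [3.073, 0.651, -0.002]
wrist_force: [-1.9, -3.4, 0.2]
width: 0.348
```

```bash
python3 knob.py w10
```

```text
{'time': 18.025, 'tool_pos': [0.5184, -0.0694, 0.0664], 'tcp_rot': [3.0727, 0.6506, -0.0021], 'wrist_force': [-1.8895, -3.3648, 0.1916], 'width': 0.3483}
q [-1.800e-01  1.440e-01  2.078e+00 -1.000e-03  9.200e-01  9.740e-01]
0.106 [272.1 317.2]
0.1 [272.  308.4]
0.045 [271.8 251.5]
w6 [329, 330, 330, 329]
w7 [329, 330, 330, 329]
w10 [329, 331, 331, 330]
```

Call:
play_rows(motion=[[0,0,0.0002,0.0278,0],[0,0,0.0002,0.0278,0],[0,0,0.0001,0.0278,0],[0,0,0.0002,0.0278,0]])

```text
time: 18.58
tool_pos: [0.5182, -0.0694, 0.0657]
tcp_rot: [3.11, -0.436, -0.002]
wrist_force: [-2.3, -3.7, 0.3]
width: 0.353
```

Call:
play_rows(motion=[[0,0,0.0002,0.0278,0],[0,0,0.0002,0.0278,0],[0,0,0.0001,0.0278,0],[0,0,0.0002,0.0278,0]])

```text
time: 19.08
tool_pos: [0.5181, -0.0691, 0.0649]
tcp_rot: [2.773, -1.475, -0.002]
wrist_force: [-3.0, -3.0, 0.8]
width: 0.35
```

Call:
play_rows(motion=[[0,0,0,0,0],[0,0,0,0,42],[0,0,0,0,42],[0,0,0,0,42]])

```text
time: 19.58
tool_pos: [0.5195, -0.0686, 0.0654]
tcp_rot: [-2.776, 1.469, -0.001]
wrist_force: [0.9, -0.1, 0.2]
width: 0.493
```

```bash
python3 knob.py w11
```

```text
{'time': 19.575, 'tool_pos': [0.5195, -0.0686, 0.0654], 'tcp_rot': [-2.776, 1.4694, -0.0011], 'wrist_force': [0.8634, -0.1462, 0.2119], 'width': 0.4934}
q [-1.790e-01  1.460e-01  2.078e+00  1.000e-03  9.170e-01  2.365e+00]
0.106 [270.2 319.7]
0.1 [270.3 310.9]
0.045 [270.7 253.4]
w6 [329, 330, 330, 329]
w7 [329, 330, 330, 329]
w11 [340, 337, 330, 330]
```

Call:
play_rows(motion=[[0,0,0,-0.0278,42],[0,0,0,-0.0278,42],[0,0,0,-0.0278,42],[0,0,0,-0.0278,42],[0,0,0,-0.0278,42]])

```text
time: 20.25
tool_pos: [0.5192, -0.0687, 0.0652]
tcp_rot: [-3.138, 0.149, -0.001]
wrist_force: [-0.1, -0.4, 0.7]
width: 0.489
```

Call:
play_rows(motion=[[0,0,0,-0.0278,42],[0,0,0,-0.0278,42],[0,0,0,-0.0278,42],[0,0,0,-0.0278,42],[0,0,0,-0.0278,42]])

```text
time: 20.88
tool_pos: [0.5192, -0.0687, 0.0653]
tcp_rot: [-2.907, -1.192, -0.001]
wrist_force: [-0.6, -0.1, -0.5]
width: 0.49
```

Call:
play_rows(motion=[[0,0,0,-0.0278,42],[0,0,0,-0.0278,42],[0,0,0,-0.0278,42],[0,0,0,-0.0278,42],[0,0,0,-0.0278,42]])

```text
time: 21.5
tool_pos: [0.5192, -0.0687, 0.0652]
tcp_rot: [2.13, 2.309, 0.001]
wrist_force: [0.6, 0.2, 0.1]
width: 0.491
```

Call:
play_rows(motion=[[0,0,0,0,42],[0,0,0,0,42]])

```text
time: 21.75
tool_pos: [0.5191, -0.0688, 0.0652]
tcp_rot: [2.14, 2.3, 0.0]
wrist_force: [0.2, -0.5, -0.8]
width: 0.489
```

```bash
python3 knob.py w12;python3 - <<'E'
import cv2,numpy as np
a=[cv2.imread(f"pics/{n}.png") for n in("w11","w12")]
cv2.imwrite("pics/w112.png",cv2.resize(np.hstack([x[230:360,210:340] for x in a]),(800,400),interpolation=2))
E
```

```text
{'time': 21.75, 'tool_pos': [0.5191, -0.0688, 0.0652], 'tcp_rot': [2.1401, 2.2998, 0.0002], 'wrist_force': [0.1672, -0.4858, -0.7591], 'width': 0.4886}
q [-0.179  0.146  2.079  0.     0.917 -0.251]
0.106 [273.6 319.8]
0.1 [273.5 311. ]
0.045 [273.1 253.2]
w6 [329, 330, 330, 329]
w7 [329, 330, 330, 329]
w12 [330, 331, 331, 330]
```

View pics/w112.png

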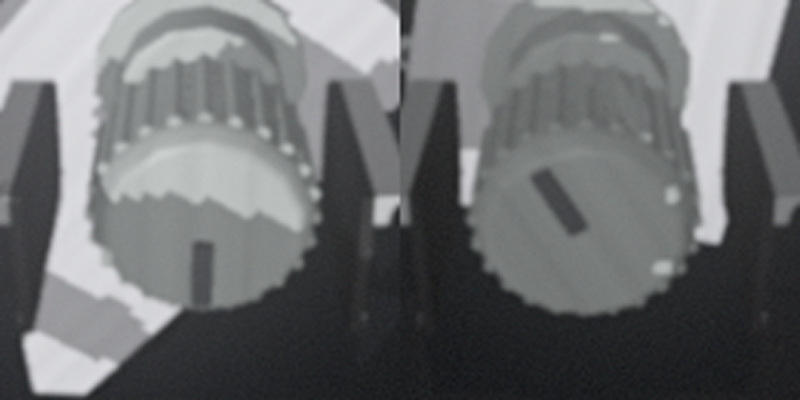

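The rib was still aligned with the tool before release, so there was no slip, and the knob stayed put while the tool turned back. Next is regripping and the last 2.45 rad.

Call:
play_rows(motion=[[0,0,0,0,0],[0,0,0,0,0],[0,0,0,0,0],[0,0,0,0,0]])

```text
time: 22.3
tool_pos: [0.5186, -0.0689, 0.0651]
tcp_rot: [-2.137, -2.302, 0.001]
wrist_force: [-2.6, -0.6, 2.5]
width: 0.348
```

Call:
play_rows(motion=[[0,0,0.0002,0.0278,0],[0,0,0.0002,0.0278,0],[0,0,0.0001,0.0278,0],[0,0,0.0002,0.0278,0],[0,0,0.0002,0.0278,0]])

```text
time: 22.92
tool_pos: [0.5191, -0.0691, 0.0643]
tcp_rot: [2.913, 1.174, 0.0]
wrist_force: [-2.1, -1.2, 2.1]
width: 0.349
```

Call:
play_rows(motion=[[0,0,0.0002,0.0278,0],[0,0,0.0001,0.0278,0],[0,0,0.0002,0.0278,0],[0,0,0.0002,0.0278,0],[0,0,0.0002,0.0278,0]])

```text
time: 23.55
tool_pos: [0.5191, -0.0696, 0.0636]
tcp_rot: [3.136, -0.167, 0.001]
wrist_force: [-1.3, -2.5, 2.1]
width: 0.347
```

Call:
play_rows(motion=[[0,0,0.0002,0.0278,0],[0,0,0.0002,0.0278,0],[0,0,0.0001,0.0278,0],[0,0,0.0002,0.0278,0],[0,0,0,0,0]])

```text
time: 24.18
tool_pos: [0.5186, -0.0698, 0.0626]
tcp_rot: [2.893, -1.22, -0.0]
wrist_force: [-2.6, -4.5, 2.5]
width: 0.35
```

Call:
play_rows(motion=[[0,0,0,0,0],[0,0,0,0,0],[0,0,0,0,0]])

```text
time: 24.55
tool_pos: [0.5187, -0.0698, 0.0627]
tcp_rot: [2.894, -1.217, -0.0]
wrist_force: [-2.3, -3.6, 2.7]
width: 0.352
```

```bash
python3 knob.py w13;python3 - <<'E'
from h import *
a=cv2.imread("pics/w13.png")
w=cv2.resize(a[200:360,190:350],(400,400),interpolation=2)
s=cv2.resize(read_camera("side")[150:350,200:400,::-1],(400,400),interpolation=2)
cv2.imwrite("pics/w13c.png",np.hstack([w,s]));print(read_state()["joint_vel"])
E
```

```text
{'time': 24.55, 'tool_pos': [0.5187, -0.0698, 0.0627], 'tcp_rot': [2.8943, -1.2173, -0.0001], 'wrist_force': [-2.33, -3.5677, 2.6507], 'width': 0.3518}
q [-1.800e-01  1.490e-01  2.081e+00 -2.000e-03  9.120e-01  2.188e+00]
0.106 [270.7 323.8]
0.1 [270.7 314.6]
0.045 [270.8 255.3]
w6 [329, 330, 330, 329]
w7 [329, 330, 330, 329]
w13 [328, 330, 331, 330]
[ 0.00027684  0.00097739  0.00045429  0.00140168  0.00026967 -0.00069414]
```

View pics/w13c.png

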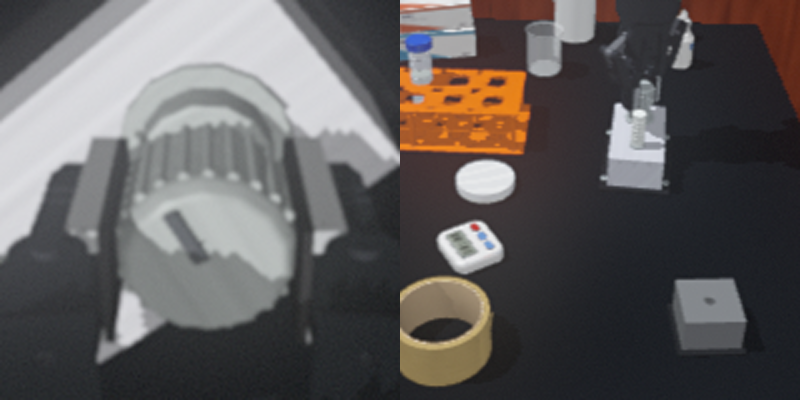

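The last picture shows the knob gripped with the rib at the same angle in the pads, so it did not slip. The pin is seated, the stand is empty and the bystanders are where they were.

```bash
python3 -c "
from workcell import *
print(finish_job())"
```

```text
the job is handed in; nothing more can be done
None
```

The job is handed in at about 24.6 s, with the pin in the terminal block and the screw one turn into its thread, still gripped. `finish_job` gave no verdict, so the checks below are my own.

- **Pin:** I moved it from the stand into the block opening. It met a 15 N stop at seat height and I let it go. Afterwards the wrist view showed its top within about 0.5 px of where a seated pin should be. In the last side picture it was still upright.
- **Screw drop:** I turned it back in loosened steps. It dropped about 6 mm (9 px in the wrist view) between 1.6 and 2.05 rad of back-turn.
- **Screw forward:** I then turned it forward 6.64 rad in two grips. The rib stayed put in the pads both times, so there was no slip. That puts the screw at about 5.9 to 6.4 rad and the travel at roughly 12 mm. Both are inferred from tool angle and height, not read from the joint.
- **Final state:** The fingers are closed on the knob with a 30 N squeeze, the arm is still, and wrist forces are under 5 N. In the last picture the dish, timer, tape roll and beaker look unmoved.

No check failed. The first estimate of the opening, from the scene and side cameras, differed from the wrist camera by about 4 mm in y, and I followed the wrist view.

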